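Clamp a sample plate in the hinged gas test cell and hold it shut with the locking pin

ROBOT

A 6-joint arm with a two-finger parallel gripper is mounted at the origin on the work surface. World frame = base frame: x ahead of the robot, y to its left, z up, the work surface at z = 0. Lengths are in m, angles in rad, forces in N, time in s.
With the tool pointing down it reaches from about 0.4 to 0.825 m from the base axis. Payload 7 kg.
Tool frame: the origin (TCP) lies midway between the tips of the shut fingers; the grasp point (between the pads) lies arm.pinch_z behind it (arm.pinch_z is the distance from the TCP to the grasp point, in m); z points along the fingers, y is the line along which they close (so a half turn about z gives the same grasp; the last joint's range is limited). The gripper opens to 88 mm and grips with 3 to 60 N. Pads are 19 mm wide; open, the fingers measure 130 mm over their backs; the gripper's body (78 mm by 193 mm) begins 47 mm behind the grasp point.
Start: joints at [-0.952, 0.359, 0.012, 0, -1.224, -0.288], TCP at [0.219, -0.638, 0.227] pointing down, gripper open.
Joint ranges: [-3.07, 3.07], [-1.43, 2.12], [-1.02, 1.25], [-3.03, 1.67], [-3.05, -0], [-3.03, 3.03]. Speed limits (rad/s): [2.39, 2.39, 3.01, 3.14, 3.14, 3.14].

INTERFACE

Orientations are given as a unit quaternion [w, x, y, z].
In Python, from station import arm, imaging gives the robot as it stands.
- The arm moves only by the shell command python3 -m inch 'ROWS'. ROWS is JSON, a list of rows, each a list of 3 entries, a list of its own where there are three numbers: the turn, a rotation vector about the tool's x, y, z in rad, then the shift along the tool's x, y, z in mm, then the finger opening in mm, from 0 to 87.6. A call has 1 to 20 rows; each row shifts and turns the commanded pose from where the row before left it, along the tool's axes as they then stand; what a row does not reach is not made up. A row lasts 1/12 s, in which the tool goes at most 41.7 mm and 7.16 degrees, less where a joint would pass 70% of its speed; a pose out of reach is approached as far as the arm can. A call with a gripper value outside its range is refused whole. The fingers move at their own pace and stop on an object; the grip force is fixed at half the most. Time passes only in rows, so rows that do not move let the fingers close. It gives the time, the measured TCP pose, the force, the opening and the grip force at its end, in the units of the state.
- arm.observe(): the state, without advancing time (a new reading comes with each control period).
- imaging.read_camera(name): name is "side" or "top"; returns (picture, depth): 480x640x3 uint8, red, green, blue; 480x640 float32, m along the optical axis (not along the pixel's ray), 0 where there is no reading.
- imaging.camera_model(name): a dict with "fx", "fy", "cx", "cy" (pixels), "world_to_cam" (4x4, takes a point from world to camera coordinates). Camera axes: x right, y up, looking along -z (the intrinsics and any distortion apply to the point x, -y, -z); pixel columns grow to the right and rows downward; lengths in m; the calibration is good to about 2 mm. A picture is of the moment at which its call begins. camera_model takes no time and is no camera call.
- arm.job_done(): hands the job in; it is judged then, once.
The state is a dict: "clock": time; "joint_pos": joint angles; "qd": joint speeds; "joint_efforts": joint torques, N m; "tool_pos": TCP position; "ee_rot": TCP orientation; "ft_force": force on the tool from outside, world axes, zero at the start; "torque": the same for the moment, N m; "finger_gap": finger opening in m; "gripper_force": force on a finger pad.
Only numpy, scipy, OpenCV 4.12 (cv2) and the standard library are available. Lean on these libraries where they do the work, as an engineer would, in place of code of your own. Each camera call takes 0.05 s, during which the arm holds its last target. There are 200 camera calls.

TASK

Push the loose orange sample plate square and flush into the brass fence corner of the test cell, then swing the teal lid down onto it. Take the red-headed locking pin from its stand, put it down through the lid's hole into the block below, and press it until its collar holds the lid fully shut against the sprung pad. Finish while still gripping the pin and pressing it down, with the lid fully shut; leave the black spare pin and the other things alone.

Things in the scene. Friction and masses are not known exactly. Their poses are not given: they have to be found in the camera images.
- cell: Fixed test cell. Origin: centre of its underside, on the table; x runs from the dark latch block (-x end) to the lid hinge (+x end), y across, z up. Aluminium base plate: flat top at z 24 mm, x -75 to 125, y -65 to 65. Latch block: x -125 to -75, y -35 to 35, 42 mm high. Two hinge cheeks at x 110, y -55 and 55, 60 mm high.
- seat (a point): Where the centre of the orange plate's underside lies when flush in the corner: (30, 0, 24) mm of the cell, axes as the cell. Two brass fence strips, 10 mm wide, 10 mm high above the flat top, form the corner: inner faces at cell x = 65 (y -30 to 40) and y = 30 (x -5 to 65), so the plate is pushed towards the cell's +x and +y.
- block_hole (a point): Centre of the mouth of the latch block's vertical through hole, 13.5 mm wide, on the block's top (42 mm above the table), at (-100, 0, 42) mm of the cell; axes as the cell.
- hinge (a point): Middle of the lid's horizontal hinge axis, which runs along the cell's y, at (110, 0, 49) mm of the cell; axes as the cell.
- lid (a joint): Lid angle in rad: 0 = fully shut (hard stop; level, top 54 mm above the table), growing as its free end swings up; starts about upright (1.5 to 1.8, stop at 1.95). Stiff hinge (0.5 N m friction): it stays where left. Teal plate 10 mm thick, 90 mm wide, 0.3 kg, with a 50 mm wide steel nose ending 235 mm from the hinge axis.
- lid_hole (a point): Top mouth of the 13.5 mm through hole in the lid's steel nose, on the outer face, 210 mm from the hinge axis; z is the lid's outward normal, x points along the lid to the hinge. With the lid shut it lies 12 mm above block_hole, in line with it.
- lid_press (a point): A point in the middle of the lid's outer face 150 mm from the hinge axis, good for pushing. Beneath the lid, 80 mm from the hinge, a sprung rubber pad stands out 8 mm: it meets the seated plate at about 0.06 rad and pushes the lid back to there when let go. Pressing fully shut takes about 9 N at lid_hole, 13 N here.
- plate: Orange sample plate, 70 (its x) x 60 (its y) x 16 mm high, 0.11 kg, with a round steel disc on top; lies loose on the cell's flat top, 8 to 18 mm short of each fence and turned by up to 0.2 rad. Origin: centre of its underside. Flush in the corner, its axes are parallel to the cell's.
- pin: Locking pin, standing upright in the stand: steel shank 11 mm wide reaching 40 mm below the collar (last 6 mm tapered), steel collar 28 mm wide and 6 mm thick, red round head 20 mm wide and 34 mm tall above the collar; 0.07 kg. Origin: on the axis, at the collar's underside; z up along the axis.
- spare_pin: Spare pin with a black head, same outline but a thinner shank (8 mm), in the stand's other hole. Not to be used.
- stand: Fixed grey pin stand, 50 (x) x 140 (y) x 46 mm high, two upright 13.5 mm through holes at y = -35 and 35 mm, a pin in each with its collar resting on the stand's top; which pin is where varies. Origin: centre of the underside.
- spare_plate: White plate like the orange one, lying on the table; bystander. Origin: centre of the underside.
- beaker: Glass beaker, 70 mm wide, 90 mm high; bystander. Origin: centre of the underside.
- jar: Jar with a blue cap, 60 mm wide, 90 mm high; bystander. Origin: centre of the underside.
- bottle: Amber bottle, 72 mm wide, 170 mm high; bystander. Origin: centre of the underside.
- wrench: Wrench, 160 mm, lying on the table; bystander.
- screwdriver: Screwdriver, 180 mm, lying on the table; bystander.
There are look-alikes about, which are no part of the job. There is more than one size of the plate; the one meant has the size given above. Leave any purple look-alike of the pin alone.

How it is judged:
On the way, in this order (a step that is already met when the one before it is completed fails the run):
1. the orange plate is square and flush in the fence corner, with the lid still open (horizontal distance between plate and seat below 0.003 m and angle between the x axis of plate and the x axis of cell, either way round below 0.035 rad and value of joint lid above 0.5 rad), for 0.1 s.
2. the lid has been swung down onto the plate (value of joint lid below 0.1 rad), for 0.1 s.
3. the red pin stands through the lid's hole in the latch block (horizontal distance between pin and block_hole below 0.004 m and z of pin in the frame of block_hole below 0.03 m and angle between pin's own z axis and vertical below 0.12 rad), for 0.1 s.
At the end, for the whole second after the job is handed in: Lid within 0.015 rad of shut; red pin in the block's hole (4 mm, upright within 0.12 rad, collar under 16 mm above the block), pressing on the lid with over 2 N and gripped with over 2 N; orange plate within 3.5 mm and 0.04 rad of flush; spare pin and bystanders left alone (value of joint lid below 0.015 rad and horizontal distance between pin and block_hole below 0.004 m and z of pin in the frame of block_hole below 0.016 m and angle between pin's own z axis and vertical below 0.12 rad and contact force between the fingers and pin above 2 N and contact force between pin and cell above 2 N and horizontal distance between plate and seat below 0.0035 m and angle between the x axis of plate and the x axis of cell, either way round below 0.04 rad); the arm keeps its last pose, push and grip.
It fails at once if the black spare pin is disturbed (distance of spare_pin from where it was at the start of the episode above 0.015 m).
It fails at once if a bystander is pushed away or tipped (distance of any of spare_plate, beaker, jar, bottle, wrench, screwdriver from where it was at the start of the episode above 0.03 m or angle between any of beaker, jar, bottle's own z axis and vertical above 0.4 rad).
It also fails if it takes over 70 s, if anything falls off the work surface, if the arm or the gripper's body presses on something with over 40 N, if the wrist force passes 120 N, or if a joint passes its speed limit or range.

## Working session

There is one attempt and no reset: what is moved stays moved. The work goes in short steps, Python scripts to look and compute and a shell command to move; the robot and the scene stay as the last step left them, time stands still between calls to the robot, and variables do not carry over. Pictures are saved under pics/ and viewed, at most 10 in all, crops included, and the job is handed in when it is done.

```bash
ls; mkdir -p pics; python3 - <<'E'
from station import arm, imaging
import cv2,numpy as np
for n in("top","side"):
    p,d=imaging.read_camera(n); cv2.imwrite(f"pics/{n}0.png",p[:,:,::-1]); np.savez(f"{n}0.npz",p=p,d=d)
    m=imaging.camera_model(n); print({k:(np.round(v,4).tolist() if k=="world_to_cam" else v) for k,v in m.items()})
print(arm.observe(),arm.pinch_z)
E
```

```text
pics
{'fx': 453.03368166504345, 'fy': 453.03368166504345, 'cx': 315.46362161633266, 'cy': 242.38868309471272, 'world_to_cam': [[0.0049, -1.0, 0.0035, 0.0063], [0.9943, 0.0053, 0.1069, -0.5808], [-0.1069, 0.0029, 0.9943, -1.0407], [0.0, 0.0, 0.0, 1.0]]}
{'fx': 493.0222722300748, 'fy': 493.0222722300748, 'cx': 319.1880057103109, 'cy': 248.23082990848752, 'world_to_cam': [[-0.9846, -0.1736, 0.0216, 0.5327], [0.1311, -0.6503, 0.7483, -0.1154], [-0.1159, 0.7395, 0.6631, -1.0469], [0.0, 0.0, 0.0, 1.0]]}
{'clock': 0.1, 'joint_pos': array([-9.51892134e-01,  3.59295326e-01,  1.11769318e-02, -2.80936557e-04,
       -1.22410211e+00, -2.88084658e-01]), 'qd': array([-0.00056351, -0.00213185,  0.00243889,  0.00229652,  0.00039952,
        0.00012919]), 'joint_efforts': array([-1.22962847e-03, -5.84163380e+01,  2.93754154e+01,  7.01558679e+00,
        1.01915500e-02, -6.80142057e-05]), 'tool_pos': array([ 0.21907427, -0.63801397,  0.22574576]), 'ee_rot': array([-1.93245437e-04, -1.64609305e-01,  9.86358582e-01,  6.97974175e-04]), 'ft_force': array([-0.17026404,  0.70483027, -0.44668034]), 'torque': array([-0.05586338, -0.04290715,  0.03174786]), 'gripper_force': 0.0, 'finger_gap': 0.08730472459124627} 0.0188
```

View pics/top0.png

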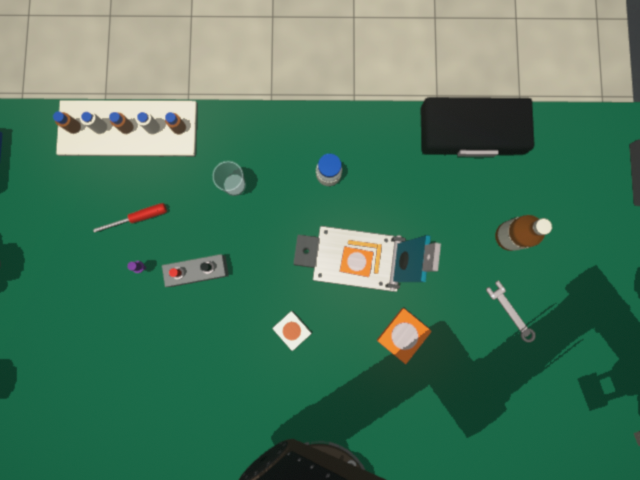

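View pics/side0.png

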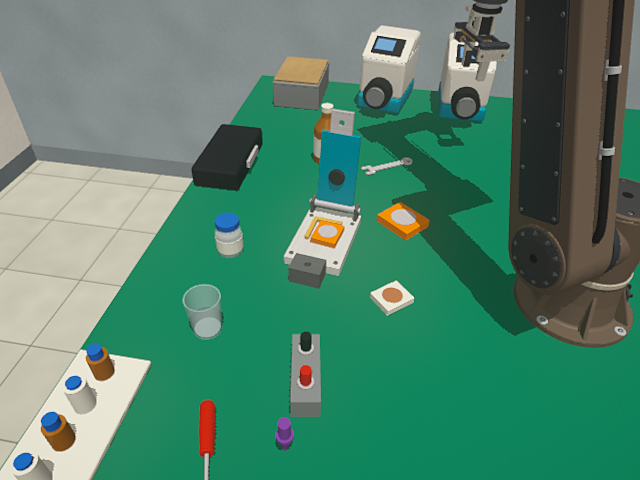

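The top view shows the cell at about (355,258), latch block at (306,250), the orange plate in the cell at (357,261), and the lid standing up at the right (hinge side). The red pin is at (176,271) and the black at (208,266) in the stand. The larger orange plate (404,335) and the purple pin (136,266) are look-alikes.

```bash
cat > h.py <<'E'
import numpy as np,cv2
from station import arm,imaging
def ray(n,uv,z):
    m=imaging.camera_model(n);T=np.array(m["world_to_cam"]);R,t=T[:3,:3],T[:3,3]
    uv=np.atleast_2d(np.asarray(uv,float))
    d=np.c_[(uv[:,0]-m["cx"])/m["fx"],-(uv[:,1]-m["cy"])/m["fy"],-np.ones(len(uv))]@R
    c=-R.T@t
    return c+d*((z-c[2])/d[:,2])[:,None]
def proj(n,P):
    m=imaging.camera_model(n);T=np.array(m["world_to_cam"]);q=np.atleast_2d(P)@T[:3,:3].T+T[:3,3]
    return np.c_[m["cx"]+m["fx"]*q[:,0]/-q[:,2],m["cy"]-m["fy"]*q[:,1]/-q[:,2]]
def grab(n,f=None):
    p,d=imaging.read_camera(n)
    if f: cv2.imwrite(f,p[:,:,::-1])
    return p,d
def mask(p,lo,hi,box):
    h=cv2.cvtColor(p,cv2.COLOR_RGB2HSV);k=cv2.inRange(h,np.array(lo),np.array(hi))
    o=np.zeros_like(k);x0,y0,x1,y1=box;o[y0:y1,x0:x1]=k[y0:y1,x0:x1];return o
def big(k):
    c=max(cv2.findContours(k,0,cv2.CHAIN_APPROX_NONE)[0],key=cv2.contourArea);return c
def rect(n,c,z):
    w=ray(n,c[:,0,:],z)[:,:2]*1000
    return cv2.minAreaRect(w.astype(np.float32))
E
python3 - <<'E'
from h import *
for n,b in(("top",(285,215,450,300)),("side",(270,100,380,300))):
    p=np.load(n+"0.npz")["p"];x0,y0,x1,y1=b
    f=4 if n=="top" else 3
    if n=="top": cv2.imwrite("pics/c_top.png",cv2.resize(p[y0:y1,x0:x1,::-1],None,fx=f,fy=f,interpolation=cv2.INTER_CUBIC))
p=np.load("top0.npz")["p"];d=np.load("top0.npz")["d"]
h=cv2.cvtColor(p,cv2.COLOR_RGB2HSV)
for u,v in[(345,262),(378,262),(365,243),(306,242),(330,270),(176,271),(208,266),(190,271),(212,258),(357,261),(432,257)]: print(u,v,p[v,u],h[v,u],d[v,u])
k=mask(p,(8,150,120),(15,255,255),(335,240,378,280));print("plate",rect("top",big(k),.040))
k=mask(p,(0,0,0),(180,90,100),(290,230,320,272));print("latch",rect("top",big(k),.042))
k=mask(p,(18,100,120),(30,255,255),(340,230,390,280));print("brass",rect("top",big(k),.034))
k=mask(p,(0,0,150),(180,60,255),(310,222,400,295));print("base",rect("top",big(k),.024))
k=mask(p,(0,0,60),(180,60,160),(155,245,230,295));print("stand",rect("top",big(k),.046))
E
```

```text
345 262 [237 147  62] [ 15 188 237] 1.0577881
378 262 [223 169  89] [ 18 153 223] 1.0646186
365 243 [225 171  87] [ 18 156 225] 1.0693984
306 242 [94 95 91] [38 11 95] 1.067466
330 270 [231 227 218] [ 21  14 231] 1.0719545
176 271 [211  62  52] [  2 192 211] 1.0108956
208 266 [31 40 35] [73 57 40] 1.0138638
190 271 [144 143 139] [ 24   9 144] 1.0477315
212 258 [142 142 137] [ 30   9 142] 1.052118
357 261 [215 203 199] [  8  19 215] 1.0603511
432 257 [104 101  97] [ 17  17 104] 0.8237598
plate ((535.981689453125, -86.5911865234375), (68.05719757080078, 56.999149322509766), 78.97948455810547)
latch ((560.302001953125, 32.45353317260742), (47.44585418701172, 72.98651123046875), 82.87462615966797)
brass ((564.4081420898438, -117.55584716796875), (97.81104278564453, 51.41780090332031), 43.86690139770508)
base ((544.7899780273438, -90.45294952392578), (199.2049560546875, 130.94723510742188), 82.5456314086914)
stand ((512.6749877929688, 290.70574951171875), (52.12608337402344, 142.9162139892578), 10.933890342712402)
```

View pics/c_top.png

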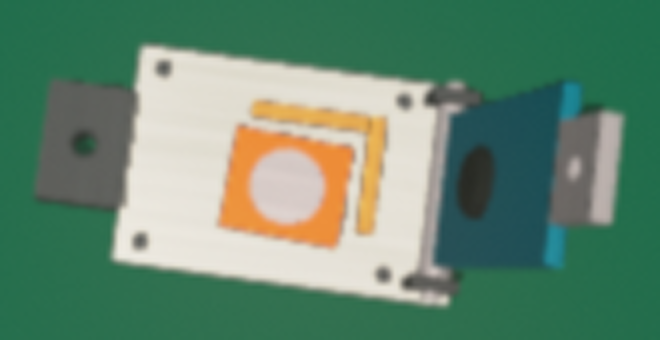

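Crop: base plate corners are clear, the block hole is at crop (84,143) and the plate sits 8–9 mm short of both fences. The lid leans slightly back. Next I compute the frames.

```bash
cat >> h.py <<'E'
def tri(a,b):
    # least-squares crossing of pixel rays a(top), b(side)
    A=[];B=[]
    for n,uv in(("top",a),("side",b)):
        p=ray(n,uv,0)[0];q=ray(n,uv,.1)[0];d=(q-p)/np.linalg.norm(q-p);M=np.eye(3)-np.outer(d,d);A.append(M);B.append(M@p)
    x=np.linalg.solve(sum(A),sum(B));return x
def cen(k):
    m=cv2.moments(big(k));return m["m10"]/m["m00"],m["m01"]/m["m00"]
E
python3 - <<'E'
from h import *
from scipy.spatial.transform import Rotation as R
T=np.load("top0.npz")["p"];S=np.load("side0.npz")["p"]
red=lambda p,b:mask(p,(0,140,90),(8,255,255),b)
a=cen(red(T,(165,260,190,285)));b=cen(red(S,(290,355,325,395)));print("red",a,b,tri(a,b)*1e3,ray("top",a,.07)*1e3)
a=cen(mask(T,(0,0,0),(180,255,75),(198,258,218,276)));b=cen(mask(S,(0,0,0),(180,255,60),(290,325,325,355)));print("blk",tri(a,b)*1e3)
# block hole
g=255-cv2.cvtColor(T,cv2.COLOR_RGB2GRAY)[246:256,301:311].astype(float);g=np.clip(g-np.median(g)-8,0,None);ys,xs=np.mgrid[246:256,301:311]
uv=((g*xs).sum()/g.sum(),(g*ys).sum()/g.sum());print("hole",uv,ray("top",uv,.042)*1e3)
# screws as check, lid hole
o=np.array([548.0,-65.7]);
c=np.array([544.8,-90.45]);th=np.deg2rad(82.55-180);cx=np.array([np.cos(th),np.sin(th)]);cy=np.array([-cx[1],cx[0]]);o=c-25*cx
f=lambda x,y:o+x*cx+y*cy
print("cell",o,cx,cy,"hole",f(-100,0),"seat",f(30,0),"hinge",f(110,0),"plate",[(np.array([536,-86.6])-o)@cx,(np.array([536,-86.6])-o)@cy])
# side view check of base/latch top
k=mask(S,(0,0,0),(180,60,120),(280,250,330,290));print("latch depth?")
# lid hole & angle
a=(285+574/4,215+168/4);b=(344,122);print("lidhole",tri(a,b)*1e3)
s=arm.observe();M=R.from_quat(np.roll(s["ee_rot"],-1)).as_matrix();print(M.round(3))
E
```

```text
red (173.31914893617022, 272.2340425531915) (305.18346957311536, 374.7992733878292) [507.44779367 329.68583068  72.64256632] [[506.99432012 330.4416712   70.        ]]
blk [521.00369821 258.0233505   67.9577684 ]
hole (np.float64(305.0794701986755), np.float64(250.29580573951435)) [[560.85953153  33.48519051  42.        ]]
cell [548.04152359 -65.66104026] [-0.12966094 -0.99155839] [ 0.99155839 -0.12966094] hole [561.00761797  33.49479868] seat [544.15169528 -95.40779195] hinge [ 533.77881978 -174.7324631 ] plate [np.float64(22.32351650584815), np.float64(-9.22490846055027)]
latch depth?
lidhole [ 528.34408343 -199.9414578   259.19499975]
[[-0.946 -0.325 -0.001]
 [-0.325  0.946  0.001]
 [ 0.     0.001 -1.   ]]
```

```bash
python3 -m inch '[[[0,0,-0.1233],[0,0,-20],87],[[0,0,-0.1233],[0,0,-20],87],[[0,0,-0.1233],[0,0,-20],87],[[0,0,-0.1233],[0,0,-20],87],[[0,0,-0.1233],[0,0,-20],87],[[0,0,-0.1233],[0,0,-20],87],[[0,0,-0.1233],[0,0,-20],87],[[0,0,-0.1233],[0,0,-20],87],[[0,0,-0.1233],[0,0,-20],87],[[0,0,0],[0,0,0],87]]'
python3 -m inch '[[[0,0,0],[-29.4,-12.15,0],87],[[0,0,0],[-29.4,-12.15,0],87],[[0,0,0],[-29.4,-12.15,0],87],[[0,0,0],[-29.4,-12.15,0],87],[[0,0,0],[-29.4,-12.15,0],87],[[0,0,0],[-29.4,-12.15,0],87],[[0,0,0],[-29.4,-12.15,0],87],[[0,0,0],[-29.4,-12.15,0],87],[[0,0,0],[-29.4,-12.15,0],87],[[0,0,0],[-29.4,-12.15,0],87],[[0,0,0],[-29.4,-12.15,0],87],[[0,0,0],[-29.4,-12.15,0],87],[[0,0,0],[-29.4,-12.15,0],87],[[0,0,0],[-29.4,-12.15,0],87],[[0,0,0],[-29.4,-12.15,0],87],[[0,0,0],[-29.4,-12.15,0],87],[[0,0,0],[-29.4,-12.15,0],87],[[0,0,0],[-29.4,-12.15,0],87],[[0,0,0],[-29.4,-12.15,0],87],[[0,0,0],[-29.4,-12.15,0],87]]'
cat > st.py <<'E'
import sys
from h import *
from scipy.spatial.transform import Rotation as R
s=arm.observe();M=R.from_quat(np.roll(s["ee_rot"],-1)).as_matrix();p=s["tool_pos"]*1e3
print("t",s["clock"],"pos",p.round(1),"x",M[:,0].round(4),"F",s["ft_force"].round(1),"M",s["torque"].round(2),"gap",round(s["finger_gap"]*1e3,1),"grip",s["gripper_force"])
o=np.array([548.04,-65.66]);cx=np.array([-.12966,-.99156]);cy=np.array([.99156,-.12966]);d=p[:2]-o
print("cell xy",(d@cx).round(1),(d@cy).round(1),"yaw err tool x vs cx",np.arctan2(np.cross(cx,M[:2,0]),cx@M[:2,0]).round(4))
if len(sys.argv)>3: print("tool delta",(M.T@(np.array(sys.argv[1:4],float)-p)).round(1))
E
python3 st.py 536 -86.6 36
```

```text
clock: 0.93
tool_pos: [0.2192, -0.6394, 0.4109]
ee_rot: [-0.001, -0.662, 0.749, -0.003]
ft_force: [-0.2, -0.3, 0.3]
finger_gap: 0.0867
gripper_force: 0.0
clock: 2.6
tool_pos: [0.5369, -0.0853, 0.4062]
ee_rot: [-0.0, -0.659, 0.752, 0.0]
ft_force: [1.8, -0.7, 0.4]
finger_gap: 0.0872
gripper_force: 0.0
t 2.6 pos [536.9 -85.3 406.2] x [-1.307e-01 -9.914e-01 -1.000e-04] F [ 1.8 -0.7  0.4] M [-0.04 -0.    0.  ] gap 87.2 grip 0.0
cell xy 21.0 -8.5 yaw err tool x vs cx -0.0011
tool delta [  1.4   0.5 370.2]st.py:7: DeprecationWarning: Arrays of 2-dimensional vectors are deprecated. Use arrays of 3-dimensional vectors instead. (deprecated in NumPy 2.0)
  print("cell xy",(d@cx).round(1),(d@cy).round(1),"yaw err tool x vs cx",np.arctan2(np.cross(cx,M[:2,0]),cx@M[:2,0]).round(4))
```

```bash
python3 -m inch '[[[0,0,0],[0.3,0.1,35],87],[[0,0,0],[0.3,0.1,35],87],[[0,0,0],[0.3,0.1,35],87],[[0,0,0],[0.3,0.1,35],87],[[0,0,0],[0.2,0.1,35],87],[[0,0,0],[0,0,35],87],[[0,0,0],[0,0,35],87],[[0,0,0],[0,0,35],87],[[0,0,0],[0,0,30],87],[[0,0,0],[0,0,25],87],[[0,0,0],[0,0,18],87],[[0,0,0],[0,0,10],87],[[0,0,0],[0,0,5],87],[[0,0,0],[0,0,2],87],[[0,0,0],[0,0,0],87],[[0,0,0],[0,0,0],87]]'; python3 st.py 536 -86.6 36 2>/dev/null
```

```text
clock: 3.93
tool_pos: [0.5367, -0.0882, 0.0376]
ee_rot: [0.001, -0.66, 0.752, -0.001]
ft_force: [0.2, -0.9, 0.6]
finger_gap: 0.0867
gripper_force: 0.0
t 3.9333 pos [536.7 -88.2  37.6] x [-1.299e-01 -9.915e-01 -4.000e-04] F [ 0.2 -0.9  0.6] M [-0.    0.06 -0.03] gap 86.7 grip 0.0
cell xy 23.8 -8.4 yaw err tool x vs cx -0.0002
tool delta [-1.5  0.9  1.6]
```

```bash
python3 -m inch '[[[0,0,0],[-1,0.5,0.9],87],[[0,0,0],[0,0,0.9],80],[[0,0,0],[0,0,0],70],[[0,0,0],[0,0,0],62],[[0,0,0],[0,0,0],58],[[0,0,0],[0,0,0],55],[[0,0,0],[0,0,0],55],[[0,0,0],[0,0,0],55],[[0,0,0],[0,0,0],55],[[0,0,0],[0,0,0],55]]'; python3 st.py 536 -86.6 36 2>/dev/null; python3 -c "
from h import *
p,d=grab('top');x0,y0,x1,y1=285,215,450,300
cv2.imwrite('pics/c1.png',cv2.resize(p[y0:y1,x0:x1,::-1],None,fx=4,fy=4))"
```

```text
clock: 4.77
tool_pos: [0.5357, -0.0872, 0.035]
ee_rot: [0.0, -0.66, 0.752, -0.0]
ft_force: [-0.3, -0.0, 2.8]
finger_gap: 0.0594
gripper_force: 29.8
t 4.7667 pos [535.7 -87.2  35. ] x [-1.298e-01 -9.915e-01 -1.000e-04] F [-0.3 -0.   2.8] M [0.17 0.13 0.04] gap 59.4 grip 29.763050973415375
cell xy 22.9 -9.4 yaw err tool x vs cx -0.0001
tool delta [-0.6 -0.2 -1. ]
```

```bash
python3 -m inch '[[[0,0,0],[1,0,-0.4],55],[[0,0,0],[1,0,0],55],[[0,0,0],[1,0,0],55],[[0,0,0],[1,0,0],55],[[0,0,0],[1,0,0],55],[[0,0,0],[0,0,0],55]]'; python3 st.py 2>/dev/null;  python3 -m inch '[[[0,0,0],[1,0,0],55],[[0,0,0],[1,0,0],55],[[0,0,0],[0,0,0],55]]'; python3 st.py 2>/dev/null
```

```text
clock: 5.32
tool_pos: [0.5347, -0.0924, 0.035]
ee_rot: [-0.0, -0.659, 0.752, 0.0]
ft_force: [0.4, -0.1, 0.3]
finger_gap: 0.0597
gripper_force: 29.8
t 5.3167 pos [534.7 -92.4  35. ] x [-1.301e-01 -9.915e-01  1.000e-04] F [ 0.4 -0.1  0.3] M [-0.08  0.05  0.02] gap 59.7 grip 29.783648550510406
cell xy 28.3 -9.8 yaw err tool x vs cx -0.0005
clock: 5.57
tool_pos: [0.5344, -0.0943, 0.035]
ee_rot: [-0.0, -0.659, 0.752, 0.0]
ft_force: [-0.3, -0.8, -1.2]
finger_gap: 0.0594
gripper_force: 29.8
t 5.5667 pos [534.4 -94.3  35. ] x [-1.301e-01 -9.915e-01  1.000e-04] F [-0.3 -0.8 -1.2] M [ 0.02  0.05 -0.  ] gap 59.4 grip 29.77981388568878
cell xy 30.2 -9.8 yaw err tool x vs cx -0.0005
```

```bash
for i in 1 2; do python3 -m inch '[[[0,0,0],[0.8,0,0],55],[[0,0,0],[0,0,0],55]]' >/dev/null; python3 st.py 2>/dev/null; done
```

```text
t 5.7333 pos [534.4 -94.9  35.1] x [-1.300e-01 -9.915e-01 -1.000e-04] F [-0.1  0.8 -0.7] M [ 0.31  0.13 -0.04] gap 59.5 grip 29.774559438228607
cell xy 30.8 -9.7 yaw err tool x vs cx -0.0004
t 5.9 pos [534.4 -95.1  35.1] x [-1.300e-01 -9.915e-01 -8.000e-04] F [-0.5  5.1  0.2] M [1.91 0.43 0.04] gap 59.1 grip 29.734347760677338
cell xy 31.0 -9.7 yaw err tool x vs cx -0.0003
```

```bash
python3 -m inch '[[[0,0,0],[0,-1,0],55],[[0,0,0],[0,-1,0],55],[[0,0,0],[0,-1,0],55],[[0,0,0],[0,-1,0],55],[[0,0,0],[0,-1,0],55],[[0,0,0],[0,-1,0],55],[[0,0,0],[0,-1,0],55],[[0,0,0],[0,0,0],55]]'>/dev/null; python3 st.py 2>/dev/null
for i in 1 2; do python3 -m inch '[[[0,0,0],[0,-0.8,0],55],[[0,0,0],[0,0,0],55]]' >/dev/null; python3 st.py 2>/dev/null; done
```

```text
t 6.5667 pos [540.9 -96.   35. ] x [-1.300e-01 -9.915e-01 -6.000e-04] F [-2.3  5.8  0.1] M [2.1  0.85 0.04] gap 59.9 grip 29.748815596103668
cell xy 31.0 -3.1 yaw err tool x vs cx -0.0003
t 6.7333 pos [541.6 -96.1  35. ] x [-1.300e-01 -9.915e-01 -6.000e-04] F [-2.6  5.9 -0.4] M [2.17 1.04 0.05] gap 59.6 grip 29.750436544418335
cell xy 31.0 -2.5 yaw err tool x vs cx -0.0003
t 6.9 pos [542.3 -96.2  35. ] x [-1.300e-01 -9.915e-01 -6.000e-04] F [-2.4  5.2  1.1] M [2.15 0.99 0.  ] gap 59.6 grip 29.751554131507874
cell xy 31.0 -1.7 yaw err tool x vs cx -0.0004
```

```bash
for i in 1 2 3; do python3 -m inch '[[[0,0,0],[0,-0.8,0],55],[[0,0,0],[0,0,0],55]]' >/dev/null; python3 st.py 2>/dev/null; done
```

```text
t 7.0667 pos [543.1 -96.3  35. ] x [-1.299e-01 -9.915e-01 -6.000e-04] F [-1.8  6.5  0. ] M [2.15 0.98 0.06] gap 59.3 grip 29.75171595811844
cell xy 31.0 -0.9 yaw err tool x vs cx -0.0002
t 7.2333 pos [544.  -96.4  35. ] x [-1.299e-01 -9.915e-01 -6.000e-04] F [-2.4  5.3  2.5] M [2.13 1.01 0.07] gap 59.6 grip 29.75179374217987
cell xy 31.0 -0.1 yaw err tool x vs cx -0.0003
t 7.4 pos [544.3 -96.5  35. ] x [-1.300e-01 -9.915e-01 -5.000e-04] F [-3.1  5.7  3.5] M [2.39 1.43 0.11] gap 59.7 grip 29.71322625875473
cell xy 31.1 0.3 yaw err tool x vs cx -0.0003
```

```bash
for i in 1 2; do python3 -m inch '[[[0,0,0],[0,-0.7,0],55],[[0,0,0],[0,0,0],55]]' >/dev/null; python3 st.py 2>/dev/null; done
```

```text
t 7.5667 pos [544.4 -96.5  35. ] x [-1.301e-01 -9.915e-01 -4.000e-04] F [-5.5  6.5  5.2] M [2.83 2.21 0.11] gap 59.5 grip 29.697408378124237
cell xy 31.1 0.4 yaw err tool x vs cx -0.0004
t 7.7333 pos [544.5 -96.6  35. ] x [-1.300e-01 -9.915e-01 -3.000e-04] F [-8.2  7.2  6.4] M [3.18 3.01 0.16] gap 59.2 grip 29.674480855464935
cell xy 31.1 0.5 yaw err tool x vs cx -0.0004
```

```bash
python3 -m inch '[[[0,0,0],[0,0,0],66],[[0,0,0],[0,0,0],75],[[0,0,0],[0,0,0],87],[[0,0,0],[0,0,0],87],[[0,0,0],[0,0,-15],87],[[0,0,0],[0,0,-35],87],[[0,0,0],[0,0,-40],87],[[0,0,0],[0,0,-40],87],[[0,0,0],[0,0,-40],87],[[0,0,0],[0,0,-40],87],[[0,0,0],[0,0,-40],87],[[0,0,0],[0,0,-40],87],[[0,0,0],[0,0,-30],60],[[0,0,0],[0,0,0],30],[[0,0,0],[0,0,0],0],[[0,0,0],[0,0,0],0]]' >/dev/null; python3 st.py 2>/dev/null
python3 - <<'E'
from h import *
S,_=grab("side");x0,y0,x1,y1=270,190,380,295
cv2.imwrite("pics/c_side1.png",cv2.resize(S[y0:y1,x0:x1,::-1],None,fx=6,fy=5.6,interpolation=cv2.INTER_CUBIC))
o=np.array([548.04,-65.66]);cx=np.array([-.12966,-.99156]);cy=np.array([.99156,-.12966])
for P in (np.load("side0.npz")["p"],S):
    k=mask(P,(4,150,120),(15,255,255),(300,215,350,250));c=big(k)
    r=rect("side",c,.040);d=np.array(r[0])-o;print(r,d@cx,d@cy)
E
```

```text
t 9.0667 pos [546.4 -97.3 354.7] x [-1.302e-01 -9.915e-01 -4.000e-04] F [-0.2  0.6 -0.7] M [ 0.    0.06 -0.04] gap 65.8 grip 0.0
cell xy 31.6 2.5 yaw err tool x vs cx -0.0006
((537.2319946289062, -71.7911376953125), (72.30525207519531, 58.79661560058594), 80.68253326416016) 7.480756869580077 -9.921822492187463
((544.2869262695312, -85.5008544921875), (84.25511169433594, 62.00431823730469), 80.95392608642578) 20.160021220166016 -1.1488325947265259
```

View pics/c_side1.png

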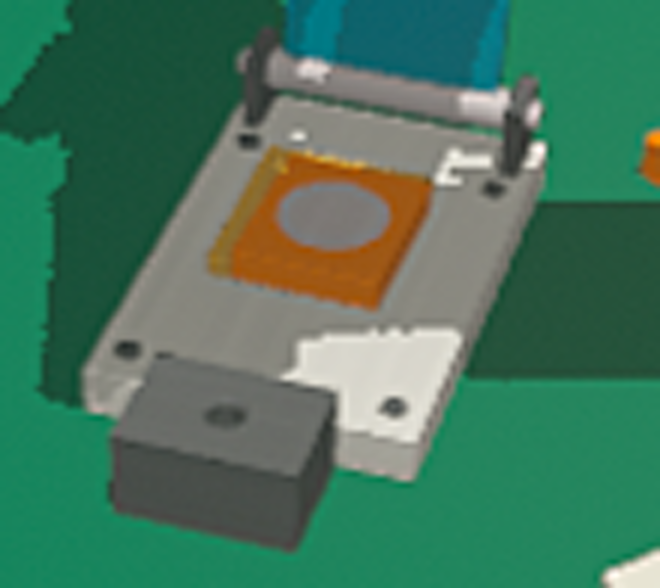

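The plate is flush against both fences (plate edges meet the brass at crop (245,200) and (350,165)). Now I take the closed fingers over behind the lid.

```bash
python3 -m inch '[[[0,0,0],[25,0.5,0],0],[[0,0,0],[25,0.5,0],0],[[0,0,0],[25,0.5,0],0],[[0,0,0],[25,0.5,0],0],[[0,0,0],[25,0.5,0],0],[[0,0,0],[13,0,0],0],[[0,0,0],[0,0,20],0],[[0,0,0],[0,0,25],0],[[0,0,0],[0,0,25],0],[[0,0,0],[0,0,25],0],[[0,0,0],[0,0,20],0],[[0,0,0],[0,0,7],0],[[0,0,0],[0,0,0],0]]' >/dev/null; python3 st.py 2>/dev/null
```

```text
t 10.2 pos [ 525.  -233.5  230.5] x [-1.300e-01 -9.915e-01 -1.000e-04] F [-0.5  0.9  0.3] M [ 0.01  0.14 -0.03] gap 0.5 grip 0.0
cell xy 169.4 -1.1 yaw err tool x vs cx -0.0004
```

```bash
python3 -m inch '[[[0,0,0],[-12.7,0,-0.2],0],[[0,0,0],[-12.7,0,-0.2],0],[[0,0,0],[-12.7,0,-0.2],0],[[0,0,0],[-12.7,-0.5,-0.2],0],[[0,0,0],[-12.7,-0.5,-0.2],0],[[0,0,0],[-12.7,0,-0.2],0],[[0,0,0],[-11.9,0,2.9],0],[[0,0,0],[-11.9,0,2.9],0],[[0,0,0],[-11.9,0,2.9],0],[[0,0,0],[-11.2,0,5.3],0],[[0,0,0],[-11.2,0,5.3],0],[[0,0,0],[-11.2,0,5.3],0],[[0,0,0],[0,0,0],0]]' >/dev/null; python3 st.py 2>/dev/null
```

```text
t 11.2833 pos [545.8 -87.7 208.1] x [-1.289e-01 -9.917e-01 -4.000e-04] F [-1.4  0.3 -0.5] M [ 0.01  0.13 -0.01] gap 0.6 grip 0.0
cell xy 22.1 0.7 yaw err tool x vs cx 0.0007
```

```bash
python3 -m inch '[[[0,0,0],[-9.5,0,7.4],0],[[0,0,0],[-9.5,0,7.4],0],[[0,0,0],[-9.5,0,7.4],0],[[0,0,0],[-8.2,0,9.2],0],[[0,0,0],[-8.2,0,9.2],0],[[0,0,0],[-8.2,0,9.2],0],[[0,0,0],[-6.2,0,10.7],0],[[0,0,0],[-6.2,0,10.7],0],[[0,0,0],[-6.2,0,10.7],0],[[0,0,0],[-3.9,0,10],0],[[0,0,0],[-3.9,0,8],0],[[0,0,0],[-3.9,0,6],0],[[0,0,0],[0,0,5],0],[[0,0,0],[0,0,0],0]]' >/dev/null; python3 st.py 2>/dev/null; python3 -c "
from h import *
S,_=grab('side','pics/s2.png')"
```

```text
t 12.45 pos [556.4  -7.   97.6] x [-1.299e-01 -9.915e-01  4.000e-04] F [ 0.5 -0.7  0.1] M [0.02 0.09 0.04] gap 0.2 grip 0.0
cell xy -59.3 0.7 yaw err tool x vs cx -0.0003
```

View pics/s2.png

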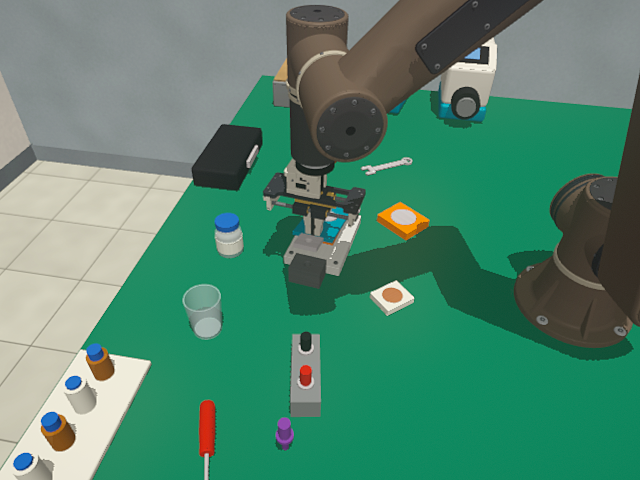

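The lid is down near (330,235), following the fingertip. I keep lowering until it meets the pad.

```bash
python3 -m inch '[[[0,0,0],[-1,0,7],0],[[0,0,0],[-1,0,7],0],[[0,0,0],[-1,0,6],0],[[0,0,0],[0,0,5],0],[[0,0,0],[0,0,4],0],[[0,0,0],[0,0,0],0]]' >/dev/null; python3 st.py 2>/dev/null;python3 -m inch '[[[0,0,0],[0,0,2],0],[[0,0,0],[0,0,2],0],[[0,0,0],[0,0,0],0]]' >/dev/null; python3 st.py 2>/dev/null
```

```text
t 13.0 pos [556.7  -4.2  68.7] x [-1.301e-01 -9.915e-01  6.000e-04] F [ 0.6 -0.4 -0.9] M [0.06 0.09 0.01] gap 0.3 grip 0.0
cell xy -62.0 0.7 yaw err tool x vs cx -0.0005
t 13.25 pos [557.2  -4.1  65.6] x [-1.300e-01 -9.915e-01  1.000e-04] F [ 1.3 -0.5  0.7] M [0.01 0.08 0.07] gap 0.1 grip 0.0
cell xy -62.2 1.1 yaw err tool x vs cx -0.0004
```

```bash
for i in 1 2 3; do python3 -m inch '[[[0,0,0],[0,0,1.2],0],[[0,0,0],[0,0,0],0],[[0,0,0],[0,0,0],0]]' >/dev/null; python3 st.py 2>/dev/null; done
```

```text
t 13.5 pos [557.4  -4.1  64.8] x [-0.1299 -0.9915 -0.    ] F [-0.7  0.5  1.4] M [ 0.14  0.36 -0.01] gap 0.2 grip 0.773288213032588
cell xy -62.3 1.3 yaw err tool x vs cx -0.0002
t 13.75 pos [557.5  -4.   63.7] x [-1.299e-01 -9.915e-01 -2.000e-04] F [-1.8  1.4  5.1] M [0.4  0.78 0.01] gap 0.5 grip 2.2131051987980754
cell xy -62.4 1.3 yaw err tool x vs cx -0.0002
t 14.0 pos [557.4  -3.9  62.5] x [-1.298e-01 -9.915e-01 -2.000e-04] F [-2.   0.8  5. ] M [0.62 0.96 0.02] gap 0.6 grip 2.4958033373332
cell xy -62.4 1.3 yaw err tool x vs cx -0.0001
```

```bash
python3 -m inch '[[[0,0,0],[0,0,-15],0],[[0,0,0],[0,0,-30],30],[[0,0,0],[0,0,-35],60],[[0,0,0],[0,0,-35],60],[[0,0,0],[-27,7.7,0],60],[[0,0,0],[-27,7.7,0],60],[[0,0,0],[-27,7.7,0],60],[[0,0,0],[-27,7.7,0],60],[[0,0,0],[-27,7.7,0],60],[[0,0,0],[-27,7.7,0],60],[[0,0,0],[-27,7.7,0],60],[[0,0,0],[-27,7.7,0],60],[[0,0,0],[-27,7.7,0],60],[[0,0,0],[-27,7.7,0],60],[[0,0,0],[-27,7.7,0],60],[[0,0,0],[-27,7.7,0],60],[[0,0,-0.107],[0,0,0],60],[[0,0,-0.107],[0,0,0],60],[[0,0,-0.107],[0,0,0],60],[[0,0,0],[0,0,0],60]]' >/dev/null; python3 st.py 507.5 329.2 110 2>/dev/null
python3 - <<'E'
from h import *
S,_=grab("side");T,_=grab("top","pics/t3.png")
cv2.imwrite("pics/s3.png",S[:,:,::-1])
o=np.array([548.04,-65.66]);cx=np.array([-.12966,-.99156]);cy=np.array([.99156,-.12966])
E
```

```text
t 15.6667 pos [507.7 329.4 176.8] x [ 1.947e-01 -9.809e-01  3.000e-04] F [ 0.4  0.2 -1.2] M [ 0.01  0.06 -0.02] gap 60.1 grip 0.0
cell xy -386.5 -91.2 yaw err tool x vs cx 0.3259
tool delta [ 0.2  0.2 66.8]
```

View pics/s3.png

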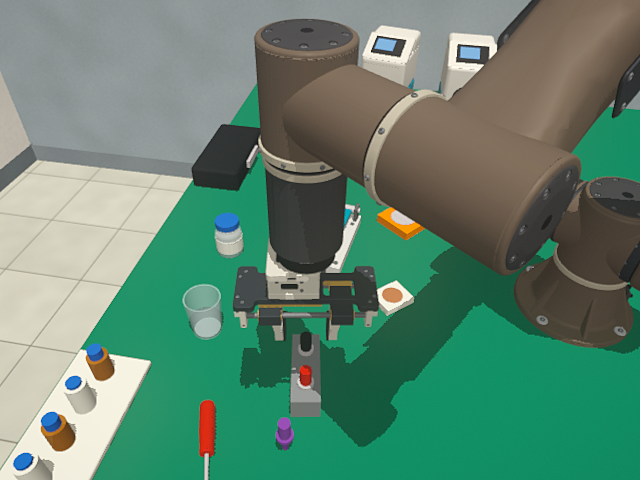

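The open gripper is above the stand; the pin heads are at (305,342) black and (306,374) red, undisturbed. I descend and grip.

```bash
python3 -m inch '[[[0,0,0],[0,0,25],60],[[0,0,0],[0,0,30],60],[[0,0,0],[0,0,25],60],[[0,0,0],[0,0,18],60],[[0,0,0],[0,0,12],60],[[0,0,0],[0,0,8],60],[[0,0,0],[0,0,3],60],[[0,0,0],[0,0,0],60],[[0,0,0],[0,0,0],60]]' >/dev/null; python3 st.py 507.5 329.2 55 2>/dev/null
```

```text
t 16.5167 pos [508.3 329.5  56.9] x [ 1.887e-01 -9.820e-01 -4.000e-04] F [-0.2 -0.6  0.3] M [ 0.01  0.15 -0.02] gap 60.4 grip 0.0
cell xy -386.7 -90.6 yaw err tool x vs cx 0.3199
tool delta [0.1 0.8 1.9]
```

```bash
python3 -m inch '[[[0,0,0],[0,0.5,1.5],60],[[0,0,0],[0,0,0],45],[[0,0,0],[0,0,0],32],[[0,0,0],[0,0,0],22],[[0,0,0],[0,0,0],16],[[0,0,0],[0,0,0],15],[[0,0,0],[0,0,0],15],[[0,0,0],[0,0,0],15],[[0,0,0],[0,0,0],15],[[0,0,0],[0,0,0],15]]' >/dev/null; python3 st.py 507.5 329.2 55 2>/dev/null
```

```text
t 17.35 pos [507.4 329.1  54.8] x [ 0.1896 -0.9819  0.    ] F [-0.4 -0.8  1.2] M [-0.01  0.19 -0.01] gap 19.5 grip 30.000092089176178
cell xy -386.2 -91.5 yaw err tool x vs cx 0.3207
tool delta [-0.1 -0.1 -0.2]
```

```bash
python3 -m inch '[[[0,0,0],[0,0,-10],15],[[0,0,0],[0,0,-25],15],[[0,0,0],[0,0,-30],15],[[0,0,0],[0,0,-30],15],[[0,0,0],[0,0,-15],15],[[0,0,0],[15,0.3,0],15],[[0,0,0],[27,0.3,0],15],[[0,0,0],[27,0.3,0],15],[[0,0,0],[27,0.3,0],15],[[0,0,0],[27,0.3,0],15],[[0,0,0],[27,0.3,0],15],[[0,0,0],[27,0.3,0],15],[[0,0,0],[27,0.3,0],15],[[0,0,0],[27,0.3,0],15],[[0,0,0],[27,0.3,0],15],[[0,0,0],[27,0.3,0],15],[[0,0,0],[15,0.3,0],15],[[0,0,0],[0,0,0],15],[[0,0,0],[0,0,0],15]]' >/dev/null; python3 st.py 561 33.5 125 2>/dev/null
python3 - <<'E'
from h import *
S,_=grab("side")
x0,y0,x1,y1=250,190,390,300
cv2.imwrite("pics/s4.png",cv2.resize(S[y0:y1,x0:x1,::-1],None,fx=5,fy=5,interpolation=cv2.INTER_CUBIC))
s=arm.observe()["tool_pos"]
print("expected tip/collar px if centred",((proj("side",[s-[0,0,.0488],s-[0,0,.0088]])-[x0,y0])*5).round(1))
print("lid hole px",((proj("side",[[.561,.0335,.0666],[.561,.0335,.054]])-[x0,y0])*5).round(1))
E
```

```text
t 18.9333 pos [560.2  32.7 164.5] x [ 0.1874 -0.9823 -0.    ] F [ 0.   0.3 -0.2] M [ 0.08  0.06 -0.03] gap 19.4 grip 29.99977469444275
cell xy -99.1 -0.7 yaw err tool x vs cx 0.3185
tool delta [-0.7 -1.  39.5]
expected tip/collar px if centred [[291.7 235.3]
 [292.4 158.8]]
lid hole px [[289.2 323.9]
 [289.1 345.8]]
```

View pics/s4.png

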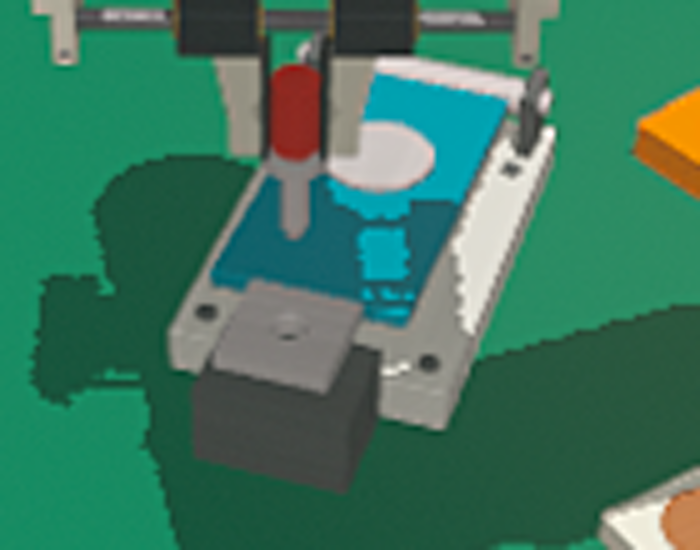

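The shank tip is at crop (294,238) and the lid-nose hole at (289,327); both are about 3 px below prediction, so they agree relative to each other and only a ~1 mm shift is needed.

```bash
python3 -m inch '[[[0,0,0],[-0.7,-1.2,10],15],[[0,0,0],[0,0,15],15],[[0,0,0],[0,0,8],15],[[0,0,0],[0,0,4],15],[[0,0,0],[0,0,0],15],[[0,0,0],[0,0,0],15]]' >/dev/null; python3 st.py 561.3 33.5 117 2>/dev/null
```

```text
t 19.4833 pos [561.8  35.1 127.6] x [ 1.903e-01 -9.817e-01  3.000e-04] F [-1.   0.1 -0.4] M [-0.02  0.06  0.01] gap 19.2 grip 29.999948143959045
cell xy -101.7 0.6 yaw err tool x vs cx 0.3215
tool delta [ 1.5  0.8 10.6]
```

```bash
python3 -m inch '[[[0,0,0],[1.3,0.6,3],15],[[0,0,0],[0,0,3],15],[[0,0,0],[0,0,2],15],[[0,0,0],[0,0,0],15],[[0,0,0],[0,0,0],15]]' >/dev/null; python3 st.py 561.3 33.5 112 2>/dev/null
for i in 1 2 ; do python3 -m inch '[[[0,0,0],[0,0,2],15],[[0,0,0],[0,0,2],15],[[0,0,0],[0,0,0],15]]' >/dev/null; python3 st.py 561.3 33.5 110 2>/dev/null; done
```

```text
t 19.9 pos [561.4  33.3 119.8] x [ 1.895e-01 -9.819e-01  1.000e-04] F [ 0.3 -0.7 -0.9] M [ 0.05  0.12 -0.04] gap 19.1 grip 29.99983012676239
cell xy -99.9 0.4 yaw err tool x vs cx 0.3207
tool delta [-0.2  0.1  7.8]
t 20.15 pos [561.2  33.3 115.3] x [ 0.1894 -0.9819 -0.    ] F [-0.1 -0.2 -1.5] M [0.01 0.12 0.02] gap 19.0 grip 29.999809563159943
cell xy -99.9 0.2 yaw err tool x vs cx 0.3206
tool delta [-0.1 -0.1  5.3]
t 20.4 pos [561.2  33.3 111.3] x [ 0.1895 -0.9819  0.    ] F [ 0.2 -0.3 -1.1] M [ 0.    0.15 -0.02] gap 19.7 grip 29.999683499336243
cell xy -99.9 0.2 yaw err tool x vs cx 0.3206
tool delta [-0.1 -0.2  1.3]
```

```bash
for i in 1 2 3 4; do python3 -m inch '[[[0,0,0],[0,0,3],15],[[0,0,0],[0,0,3],15],[[0,0,0],[0,0,2],15],[[0,0,0],[0,0,0],15]]' >/dev/null; python3 st.py 2>/dev/null; done
```

```text
t 20.7333 pos [561.1  33.3 103.1] x [ 0.1895 -0.9819  0.    ] F [ 0.1  0.3 -1.3] M [0.05 0.1  0.05] gap 19.2 grip 29.99977022409439
cell xy -99.8 0.1 yaw err tool x vs cx 0.3207
t 21.0667 pos [561.2  33.3  95.2] x [ 0.1894 -0.9819  0.    ] F [-0.2  0.2 -0.8] M [0.09 0.04 0.03] gap 19.2 grip 29.999767541885376
cell xy -99.9 0.2 yaw err tool x vs cx 0.3206
t 21.4 pos [561.2  33.3  87.2] x [ 1.895e-01 -9.819e-01  1.000e-04] F [ 0.3 -0.1 -0.9] M [ 0.02  0.07 -0.01] gap 19.2 grip 29.999866783618927
cell xy -99.8 0.2 yaw err tool x vs cx 0.3207
t 21.7333 pos [561.2  33.4  79.2] x [ 0.1895 -0.9819  0.    ] F [ 0.5  1.  -1.5] M [0.06 0.09 0.  ] gap 19.2 grip 29.999844431877136
cell xy -99.9 0.3 yaw err tool x vs cx 0.3207
```

Clean insertion. Now I press down to the shut position, TCP about z 62.8.

```bash
for i in 1 2 3 4; do python3 -m inch '[[[0,0,0],[0,0,2],15],[[0,0,0],[0,0,1.5],15],[[0,0,0],[0,0,0],15]]' >/dev/null; python3 st.py 2>/dev/null|head -1; done
```

```text
t 21.9833 pos [561.3  33.3  75.9] x [ 0.1894 -0.9819  0.    ] F [ 0.9 -0.4 -0.7] M [ 0.06  0.09 -0.01] gap 19.7 grip 29.999776482582092
t 22.2333 pos [561.6  33.5  72.9] x [ 1.896e-01 -9.819e-01 -1.000e-04] F [-0.3  1.3  3.1] M [ 0.33  0.48 -0.  ] gap 19.4 grip 30.00037282705307
t 22.4833 pos [561.7  33.6  69.4] x [ 1.897e-01 -9.818e-01 -2.000e-04] F [-0.9  2.   3.3] M [0.58 0.35 0.03] gap 19.1 grip 30.000386238098145
t 22.7333 pos [561.8  33.7  65.9] x [ 1.897e-01 -9.818e-01 -2.000e-04] F [0.6 1.9 3.6] M [0.67 0.39 0.01] gap 19.3 grip 30.000604391098022
```

```bash
for i in 1 2 3 4 5; do python3 -m inch '[[[0,0,0],[0,0,1],15],[[0,0,0],[0,0,0],15],[[0,0,0],[0,0,0],15]]' >/dev/null; python3 st.py 2>/dev/null|head -1; done
```

```text
t 22.9833 pos [561.9  33.7  65.1] x [ 1.897e-01 -9.818e-01 -2.000e-04] F [-1.3  2.2  4.7] M [ 0.9   0.55 -0.02] gap 19.5 grip 30.000944137573242
t 23.2333 pos [561.9  33.7  64.1] x [ 1.898e-01 -9.818e-01 -2.000e-04] F [-0.7  1.3  5.8] M [0.9  0.58 0.  ] gap 19.3 grip 30.000856518745422
t 23.4833 pos [561.9  33.8  63.2] x [ 1.898e-01 -9.818e-01 -3.000e-04] F [-1.1  2.3  6.5] M [1.02 0.73 0.03] gap 19.5 grip 30.001071095466614
t 23.7333 pos [562.   33.8  62.7] x [ 1.900e-01 -9.818e-01 -2.000e-04] F [-3.3  3.2 11.1] M [ 1.14  1.44 -0.01] gap 19.4 grip 30.005431473255157
t 23.9833 pos [562.   33.8  62.6] x [ 1.903e-01 -9.817e-01 -1.000e-04] F [-7.1  3.6 18.3] M [ 1.28  2.69 -0.04] gap 19.3 grip 30.01615673303604
```

```bash
python3 -m inch '[[[0,0,0],[0,0,0],15],[[0,0,0],[0,0,0],15],[[0,0,0],[0,0,0],15],[[0,0,0],[0,0,0],15],[[0,0,0],[0,0,0],15],[[0,0,0],[0,0,0],15],[[0,0,0],[0,0,0],15],[[0,0,0],[0,0,0],15],[[0,0,0],[0,0,0],15],[[0,0,0],[0,0,0],15]]' >/dev/null; python3 st.py 2>/dev/null; python3 - <<'E'
from h import *
S,_=grab("side")
x0,y0,x1,y1=250,190,390,300
cv2.imwrite("pics/s5.png",cv2.resize(S[y0:y1,x0:x1,::-1],None,fx=5,fy=5,interpolation=cv2.INTER_CUBIC))
E
```

```text
t 24.8167 pos [562.   33.8  62.6] x [ 1.903e-01 -9.817e-01 -1.000e-04] F [-7.   4.1 19.2] M [ 1.3   2.63 -0.04] gap 19.3 grip 30.01602351665497
cell xy -100.4 0.9 yaw err tool x vs cx 0.3215
```

View pics/s5.png

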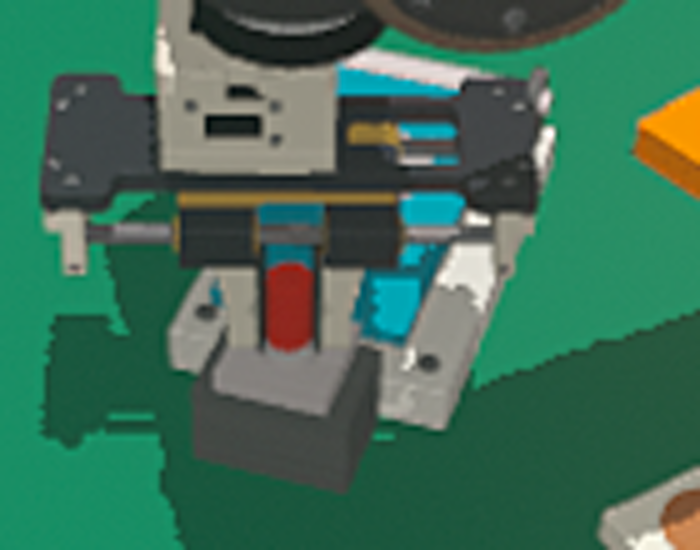

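The red head at (290,305) sits down on the nose, which lies on the latch block, and the force is steady at 19 N with the grip at 30 N. Handing in.

```bash
python3 -c "
from station import arm
print(arm.job_done())"
```

```text
the job is handed in; nothing more can be done
None
```

The job is handed in at about 25 s; no verdict came back. The orange plate is flush in the corner and the lid is shut. The red pin is through the lid and block, gripped at 30 N and pressed down with about 19 N; nothing else was deliberately touched.

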